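# Empty the model mill's catch tray and cull the broken cast

### The job

Three plaster dental arch models lie on the sloping catch tray of the mill, under its guard bar; one of them is broken, with a front corner of its arch missing. Put the two whole models into the grey case pan, each standing flat on the pan's floor with its teeth up, setting them down gently and never dropping them (plaster chips), and put the broken one in the black rubber bowl as scrap. Leave the other things on the bench where they are.

Things in the scene. Friction and masses are not known exactly. Their poses are not given: they have to be found in the camera images.
- machine: white bench mill, a fixed box 260 x 380 x 300 mm with a steel catch tray in front. Origin on the bench under the middle of the row of models; x points into the machine (whose face is at x = 70 mm), y along the row, z up. The three models stand at about y = -88, 0 and 88 mm, in any order
- tray (a point): middle of the catch tray's surface, 60 mm above the machine's origin, axes as the machine's. The tray is 324 mm wide (y) and rises towards +x at 32 degrees; an 8 mm high lip runs along its lower edge, 24 mm downhill
- guard_bar (a point): middle of the 16 mm thick guard bar that runs along the machine's y over the tray, at machine x = 12, z = 159 mm; it is in the way of a vertical gripper, so come in square to the tray
- whole_a: whole plaster dental arch model, 46 (x) x 50 (y) x 29 mm, 85 g. Straight heel at x = -23 mm (against the tray's lip), front of the arch at x = +23 mm, z up through the teeth; origin at the middle of the underside. Base 20 mm high; teeth, set in from the sides, reach 29 mm. Base 50 mm wide from x = -23 to +13 mm, 34 mm wide in front of that
- whole_b: whole plaster dental arch model, 46 (x) x 50 (y) x 29 mm, 85 g. Straight heel at x = -23 mm (against the tray's lip), front of the arch at x = +23 mm, z up through the teeth; origin at the middle of the underside. Base 20 mm high; teeth, set in from the sides, reach 29 mm. Base 50 mm wide from x = -23 to +13 mm, 34 mm wide in front of that (the same as the other whole one)
- broken: broken plaster arch model, 65 g, as the whole ones but without its front corner at +x, +y. Straight heel at x = -23 mm (against the tray's lip), front of the arch at x = +23 mm, z up through the teeth; origin at the middle of the underside. Base 20 mm high; teeth, set in from the sides, reach 29 mm. Base 50 mm wide only from x = -23 to -1 mm; in front of that only y = -25 to +1 mm is left
- pan: grey open case pan, fixed, 240 (x) x 160 (y) x 45 mm, walls and floor 4 mm; origin at the centre of its underside, z up
- bowl: black rubber mixing bowl, fixed, 150 mm across the rim, 55 mm high, narrower at the foot; origin at the centre of its foot, z up
- spatula: spatula, 170 mm, lying on the bench between the tray and the pan; origin under its middle (bystander)
- wax_jar: small jar, 48 mm across, 48 mm high; origin centre of its foot (bystander)
- spray: spray can, 52 mm across, 190 mm high; origin centre of its foot (bystander)
- bench_pin: light wooden bench block 50 x 90 x 30 mm; origin centre of its underside (bystander)
- bur_block: dark wooden block 50 x 90 x 22 mm with upright burs reaching 52 mm; origin centre of its underside (bystander)
- brush: brush, 160 mm, lying on the bench; origin under its middle (bystander)
There are look-alikes about, which are no part of the job. Leave any orange or pink look-alike of the whole_a alone.

How it is judged:
At the end, for the whole second after the job is handed in: Both whole models rest in the pan, undersides under 10 mm above its underside, teeth up within 0.12 rad, origins within 105 mm (x) and 65 mm (y) of its middle; the broken model rests in the bowl, origin within 60 mm of its axis and under 55 mm above its foot; all are released (x of whole_a in the frame of pan between -0.105 and 0.105 m and y of whole_a in the frame of pan between -0.065 and 0.065 m and z of each of whole_a, whole_b in the frame of pan below 0.01 m and angle between each of whole_a, whole_b's own z axis and vertical below 0.12 rad and linear speed of each of whole_a, whole_b, broken below 0.02 m/s and x of whole_b in the frame of pan between -0.105 and 0.105 m and y of whole_b in the frame of pan between -0.065 and 0.065 m and horizontal distance between broken and bowl below 0.06 m and z of broken in the frame of bowl below 0.055 m); the robot touches nothing.
It fails at once if a whole model drops or slides freely faster than 0.6 m/s (a fall of about 20 mm) ((linear speed of whole_a above 0.6 m/s and contact force between the fingers and whole_a below 0.05 N) or (linear speed of whole_b above 0.6 m/s and contact force between the fingers and whole_b below 0.05 N)).
It fails at once if a bystander is shifted by more than 30 mm (distance of any of spatula, wax_jar, spray, bench_pin, bur_block, brush from where it was at the start of the episode above 0.03 m).
It also fails if it takes over 72 s, if anything falls off the work surface, if the arm or the gripper's body presses on something with over 40 N, if the wrist force passes 120 N, or if a joint passes its speed limit or range.

### The arm

A 6-joint arm with a two-finger parallel gripper is mounted at the origin on the work surface. World frame = base frame: x ahead of the robot, y to its left, z up, the work surface at z = 0. Lengths are in m, angles in rad, forces in N, time in s.
With the tool pointing down it reaches from about 0.25 to 0.85 m from the base axis. Payload 12.5 kg.
Tool frame: the origin (TCP) lies on the centre line of the jaws, within the pads' length; the fingertips stand 22 mm ahead of it and the grasp point (between the pads) lies 3 mm ahead of it; z points along the fingers, y is the line along which they close (so a half turn about z gives the same grasp; the last joint's range is limited). The gripper opens to 93 mm and grips with 3 to 60 N. Pads are 15 mm wide; open, the fingers measure 128 mm over their backs; the gripper's body (75 mm by 188 mm) begins 65 mm behind the grasp point.
Start: joints at [1.196, 0.351, 1.652, -0, 1.139, -0.085], TCP at [0.157, 0.527, 0.241] pointing down, gripper open.
Joint ranges: [-2.75, 2.75], [-0.79, 2.1], [0.01, 2.65], [-1.57, 4.71], [0.07, 3.14], [-2.87, 2.87]. Speed limits (rad/s): [2.22, 2.22, 2.79, 3.14, 3.14, 3.14].

### API

Orientations are given as a rotation vector (axis times angle).
In Python, from plant import * gives the robot as it stands.
- The arm moves only by the tool arm_command, never from a script. Its argument "motion" is a list of rows, each an object with "angular": the turn, a rotation vector about the tool's x, y, z in rad, a list of three; "travel": the shift along the tool's x, y, z in m, a list of three; "hand": the finger opening in m, from 0 to 0.093. A call has 1 to 8 rows; each row shifts and turns the commanded pose from where the row before left it, along the tool's axes as they then stand; what a row does not reach is not made up. A row lasts 1/10 s, in which the tool goes at most 50 mm and 8.59 degrees, less where a joint would pass 70% of its speed; a pose out of reach is approached as far as the arm can. A call with a gripper value outside its range is refused whole. The fingers move at their own pace and stop on an object; the grip force is fixed at half the most. Time passes only in rows, so rows that do not move let the fingers close. It gives the time, the measured TCP pose, the force, the opening and the grip force at its end, in the units of the state.
- read_state(): the state, without advancing time (a new reading comes with each control period).
- grab_frame(name): name is "side" or "top"; returns the picture (384x512x3 uint8, red, green, blue); there is no depth.
- camera_params(name): a dict with "intrinsics" (3x3 intrinsics, pixels), "dist" ([k1, k2, p1, p2, k3] as OpenCV has them; the pictures are not rectified), "R" (3x3) and "t" (3): a world point X has camera coordinates R X + t. Camera axes: x right, y down, z forward; pixel columns grow to the right and rows downward; lengths in m; the calibration is good to about 2 mm. A picture is of the moment at which its call begins. camera_params takes no time and is no camera call.
- hand_in(): hands the job in; it is judged then, once.
Trained networks look in the newest picture that a camera, given by its name, has taken for a name from the list of things; names that differ only in an ending like _2 or _b are one class to them, and where a whole thing is asked for, a point or a joint stands for the part that bears it (a point fixed in the world has none). Each returns a list of dicts, best first, with "conf" (0 to 1); they miss things now and then, are a little off and sometimes report something else, mostly with a low value. They report only what shows in the picture. A call takes as long as a camera call. They do not tell look-alikes from the thing itself.
- trace(camera, thing): "region" (384x512 bool, what is visible of it) and "location" ([row, column] in pixels, amid what is visible of it).
The state is a dict: "time": time; "q": joint angles; "joint_vel": joint speeds; "joint_torque": joint torques, N m; "position": TCP position; "ee_rot": TCP orientation; "ft_force": force on the tool from outside, world axes, zero at the start; "torque": the same for the moment, N m; "gripper_width": finger opening in m; "finger_force": force on a finger pad.
Only numpy, scipy, OpenCV 4.12 (cv2) and the standard library are available. Lean on these libraries where they do the work, as an engineer would, in place of code of your own. Each camera call takes 0.05 s, during which the arm holds its last target. There are 200 camera calls.

## Working session

There is one attempt and no reset: what is moved stays moved. The work goes in short steps, Python scripts to look and compute and a tool call to move; the robot and the scene stay as the last step left them, time stands still between calls to the robot, and variables do not carry over. Pictures are saved under pics/ and viewed, at most 10 in all, crops included, and the job is handed in when it is done.

Besides the shell and the picture viewer there is one more tool, called as name(argument=value, ...) on one line, values as JSON. arm_command: Moves the arm, as the interface text tells. Its arguments: {"type":"object","properties":{"motion":{"type":"array"}},"required":["motion"]}

```bash
ls; mkdir -p pics
python3 - <<'E'
from plant import *
import cv2,numpy as np
for n in ("side","top"):
    im=grab_frame(n); cv2.imwrite(f"pics/{n}0.png",cv2.resize(im[:,:,::-1],(800,600)))
    p=camera_params(n); print(n,p)
    for th in ["whole_a","broken","machine","pan","bowl","spatula"]:
        print(th,[(round(d["conf"],2),np.round(d["location"]),int(d["region"].sum())) for d in trace(n,th)])
print(read_state())
E
```

```text
pics
side {'intrinsics': array([[487.46479298,   0.        , 245.2680275 ],
       [  0.        , 487.46479298, 187.30918444],
       [  0.        ,   0.        ,   1.        ]]), 'dist': array([-0.12986532,  0.        ,  0.        ,  0.        ,  0.        ]), 'R': array([[ 0.96514885,  0.261411  , -0.01232796],
       [ 0.15975775, -0.6258396 , -0.76341486],
       [-0.20728037,  0.73483949, -0.64579081]]), 't': array([-5.33838028e-01, -1.36992519e-03,  1.57662610e+00])}
whole_a [(0.75, array([291., 295.]), 325), (0.65, array([330., 270.]), 414), (0.64, array([221., 173.]), 144), (0.54, array([277., 209.]), 253), (0.48, array([248., 201.]), 214), (0.45, array([178., 184.]), 150)]
broken [(0.75, array([304., 220.]), 218)]
machine [(0.82, array([278., 124.]), 29789), (0.56, array([126., 302.]), 789), (0.21, array([214., 318.]), 276)]
pan [(0.56, array([201., 244.]), 3785)]
bowl [(0.73, array([138., 241.]), 956)]
spatula [(0.65, array([244., 239.]), 713)]
top {'intrinsics': array([[356.30198654,   0.        , 250.22764163],
       [  0.        , 356.30198654, 191.06632563],
       [  
[... 822 characters left out ...]
e': 0.7, 'q': array([ 1.19641131e+00,  3.50703753e-01,  1.65183106e+00, -2.79532921e-06,
        1.13908120e+00, -8.46422736e-02]), 'joint_vel': array([ 9.16827555e-04, -1.11694470e-03, -8.48905454e-05,  6.68538477e-05,
        2.30158672e-03, -8.43037123e-04]), 'joint_torque': array([ 1.79594270e-03, -4.97161138e+01, -2.85465610e+01,  6.99939765e-02,
        2.18931539e-02,  4.84621069e-06]), 'position': array([0.15712767, 0.52705251, 0.24061868]), 'ee_rot': array([-4.53534261e-01, -3.10868030e+00,  3.66386322e-05]), 'ft_force': array([ 1.15087164, -0.523172  ,  0.03230346]), 'torque': array([-0.03156604,  0.02843737, -0.05689131]), 'finger_force': 0.0, 'gripper_width': 0.09312168738553071}
```

View pics/side0.png

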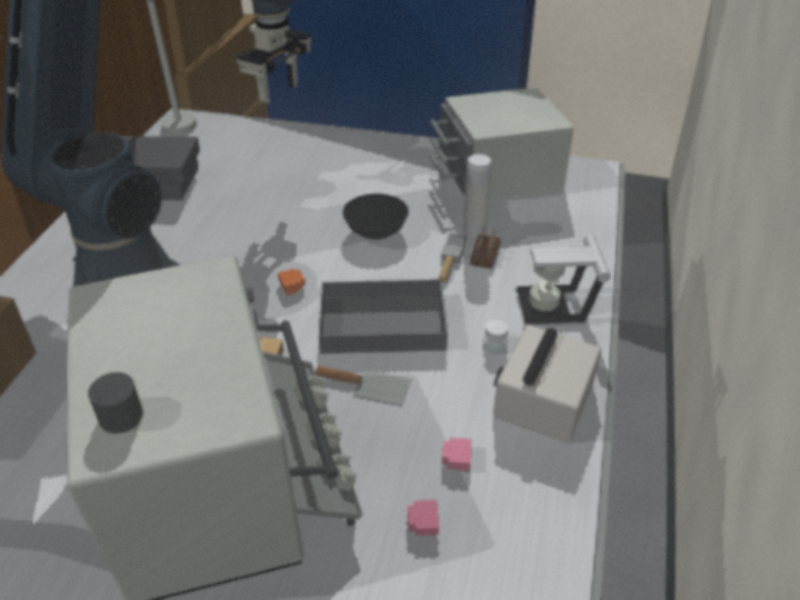

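View pics/top0.png

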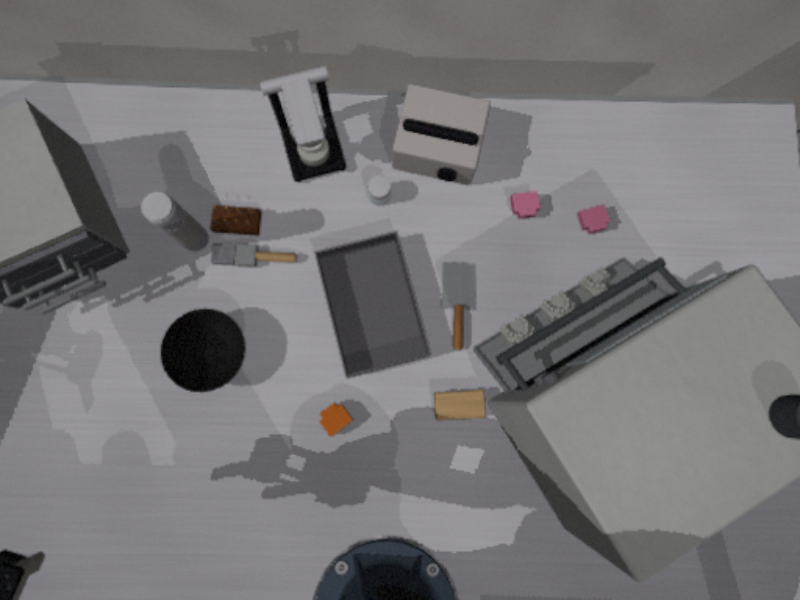

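The top view shows the mill at the lower right, with its three models on the tray at about (517,328), (557,304) and (597,281). The pan is at (372,305), the bowl at (203,350), and the orange and pink decoys lie on the bench. The networks put the broken model at the right end of the row. Next I'll fit the poses and zoom in to check this.

```bash
cat > h.py <<'E'
import numpy as np, cv2
from scipy.optimize import minimize
from scipy.spatial.transform import Rotation as Rn
from plant import *
P={n:camera_params(n) for n in ("side","top")}
def proj(n,X):
    p=P[n]; return cv2.projectPoints(np.asarray(X,float).reshape(-1,1,3),cv2.Rodrigues(p["R"])[0],p["t"],p["intrinsics"],p["dist"])[0][:,0]
def backp(n,rc,z):
    p=P[n]; u=cv2.undistortPoints(np.array([[[rc[1],rc[0]]]],float),p["intrinsics"],p["dist"])[0,0]
    d=p["R"].T@np.r_[u,1]; c=-p["R"].T@p["t"]; return c+d*(z-c[2])/d[2]
def sil(n,hulls,S=4):
    m=np.zeros((384*S,512*S),np.uint8)
    for X in hulls: cv2.fillConvexPoly(m,cv2.convexHull(np.round((proj(n,X)+.5)*S-.5).astype(np.int32)),1)
    return m
def iou(n,hulls,mask,S=4):
    a=sil(n,hulls,S)>0; b=cv2.resize(mask.astype(np.uint8),None,fx=S,fy=S,interpolation=0)>0
    return (a&b).sum()/max(1,(a|b).sum())
def box(x0,x1,y0,y1,z0,z1): return np.array([[x,y,z] for x in(x0,x1) for y in(y0,y1) for z in(z0,z1)])
def Rz(a): return Rn.from_euler('z',a).as_matrix()
def fit(shapes,masks,x0,st=(.01,.01,.05),place=lambda X,p:X@Rz(p[2]).T+[p[0],p[1],0]):
    f=lambda p:-sum(iou(n,[place(X,p) for X in shapes],m) for n,m in masks.items())/len(masks)
    x0=np.array(x0,float); s=np.vstack([x0]+[x0+np.eye(len(x0))[i]*st[i] for i in range(len(x0))])
    r=minimize(f,x0,method='Nelder-Mead',options=dict(initial_simplex=s,xatol=1e-4,fatol=1e-4,maxiter=150)); return r.x,-r.fun
E
cat > m1.py <<'E'
from h import *
I={}
for n in P: I[n]=grab_frame(n)
T={(n,t):trace(n,t) for n in P for t in("whole_a","broken","machine","pan","bowl")}
near=lambda n,t,rc:(min(T[n,t],key=lambda d:np.hypot(*(np.array(d["location"])-rc)))["region"])
# pan
a=lambda rc,z:backp("top",rc,z)[:2]
pan,s=fit([box(-.12,.12,-.08,.08,0,.045)],{n:near(n,"pan",rc) for n,rc in(("side",(201,244)),("top",(196,239)))},[*a((196,239),.03),.2]); print("pan",pan,s)
th=np.linspace(0,6.28,40);c=np.c_[np.cos(th),np.sin(th)]
bowl,s=fit([np.vstack([np.c_[.075*c,.055+0*th],np.c_[.045*c,0*th]])],{n:near(n,"bowl",rc) for n,rc in(("side",(138,241)),("top",(224,130)))},[*a((224,130),.04),0]); print("bowl",bowl,s)
# models on tray, each with own fit in tray frame
s32,c32=np.sin(np.radians(32)),np.cos(np.radians(32))
Rt=np.array([[c32,0,-s32],[0,1,0],[s32,0,c32]])
yaw0=np.arctan2(-.5,-.86)
W=[box(-.023,.013,-.025,.025,0,.02),box(.013,.023,-.017,.017,0,.02),box(-.02,.018,-.016,.016,.02,.029)]
B=[box(-.023,-.001,-.025,.025,0,.02),box(-.001,.023,-.025,.001,0,.02),box(-.02,.018,-.016,0,.02,.029)]
pl=lambda X,p:(X@Rt.T+[0,0,.06])@Rz(yaw0).T+[p[0],p[1],0]
for t,sh,rs,rt in(("whole_a",W,(277,209),(214,330)),("whole_a",W,(291,295),(0,0)),("whole_a",W,(248,201),(195,356)),("broken",B,(304,220),(178,381))):
    if rt==(0,0):continue
    rs={(214,330):(248,201),(195,356):(277,209)}.get(rt,rs)
    for use in("top","both"):
        M={"top":near("top",t,rt)}
        if use=="both":M["side"]=near("side",t,rs)
        print(t,rt,use,*fit(sh,M,a(rt,.075),place=pl))
for n,(r,c0,h,w) in {"top":(160,310,75,100),"side":(225,180,105,140)}.items():
    cv2.imwrite(f"pics/crop_{n}.png",cv2.resize(I[n][r:r+h,c0:c0+w,::-1],(800,600),interpolation=cv2.INTER_CUBIC))
np.save("machine_masks.npy",{n:T[n,"machine"][0]["region"] for n in P})
E
python3 m1.py
```

```text
pan [0.54002645 0.0401126  0.28593771] 0.9762924748497347
bowl [0.44467545 0.33696968 0.05593769] 0.9388932279256852
whole_a (214, 330) top [ 0.48693659 -0.22340662] 0.7120390455531453
whole_a (214, 330) both [ 0.48377241 -0.22545904] 0.5603080530986715
whole_a (195, 356) top [ 0.53205828 -0.29752688] 0.7036432843936922
whole_a (195, 356) both [ 0.5286128  -0.29820073] 0.6303242322739211
broken (178, 381) top [ 0.57956189 -0.36991421] 0.7451824518245183
broken (178, 381) both [ 0.57826419 -0.37065794] 0.6412811281847095
```

```bash
cat > m2.py <<'E'
from h import *
s32,c32=np.sin(np.radians(32)),np.cos(np.radians(32))
Rt=np.array([[c32,0,-s32],[0,1,0],[s32,0,c32]])
M=np.load("machine_masks.npy",allow_pickle=True).item()
tray=box(-.024,.06,-.162,.162,-.003,.0)@Rt.T+[0,0,.06]
sh=[box(.07,.33,-.19,.19,0,.3),tray]
m,s=fit([sh[0]],M,[.532,-.298,np.radians(-147.7)]); print("box",m,np.degrees(m[2]),s)
m2,s=fit(sh,M,[.532,-.298,np.radians(-147.7)]); print("box+tray",m2,np.degrees(m2[2]),s)
out=[]
for n,(r,c0,h,w) in {"top":(160,310,75,100),"side":(225,180,105,140)}.items():
    k=8 if n=="top" else 5.6
    im=cv2.resize(grab_frame(n)[r:r+h,c0:c0+w,::-1],(int(w*k),int(h*k)),interpolation=cv2.INTER_CUBIC)
    for p,col in((m2,(0,255,0)),((.532,-.298,np.radians(-147.7)),(0,0,255))):
        tr=np.array([[-.024,-.162,0],[-.024,.162,0],[.06,.162,0],[.06,-.162,0]])@Rt.T+[0,0,.06]
        L=[tr,np.array([[.012,-.16,.159],[.012,.16,.159]])]
        for y in(-.088,0,.088): L.append((np.array([[-.023,-.025,.02],[-.023,.025,.02],[.013,.025,.02],[.023,.017,.02],[.023,-.017,.02],[.013,-.025,.02]])+[0,y,0])@Rt.T+[0,0,.06])
        for X in L: cv2.polylines(im,[np.round((proj(n,X@Rz(p[2]).T+[p[0],p[1],0])-[c0,r]+.5)*k).astype(np.int32)],True,col,1)
    cv2.imwrite(f"pics/ov_{n}.png",im)
E
python3 m2.py
```

```text
box [ 0.53261466 -0.29683093 -2.57485265] -147.52818990391793 0.8781610332649775
box+tray [ 0.53087808 -0.29765721 -2.57372273] -147.46345027025103 0.9407118766293276
```

View pics/crop_top.png

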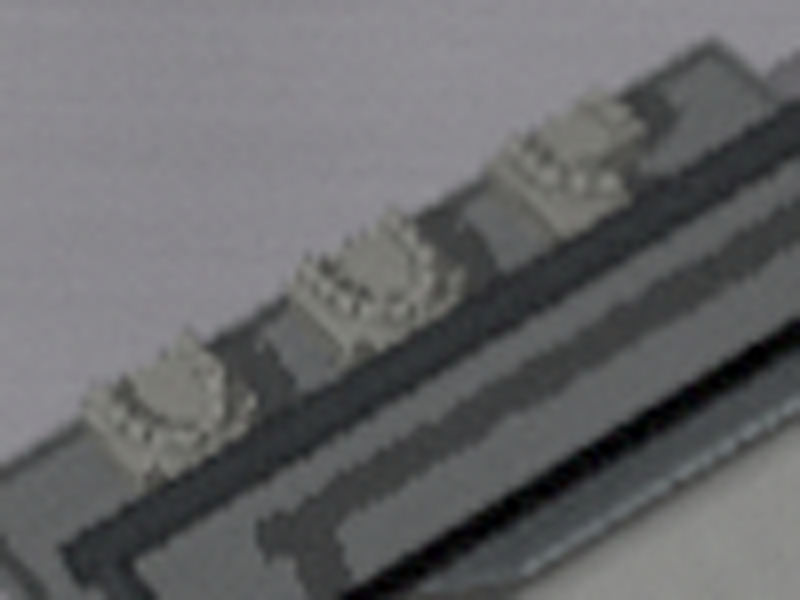

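View pics/ov_top.png

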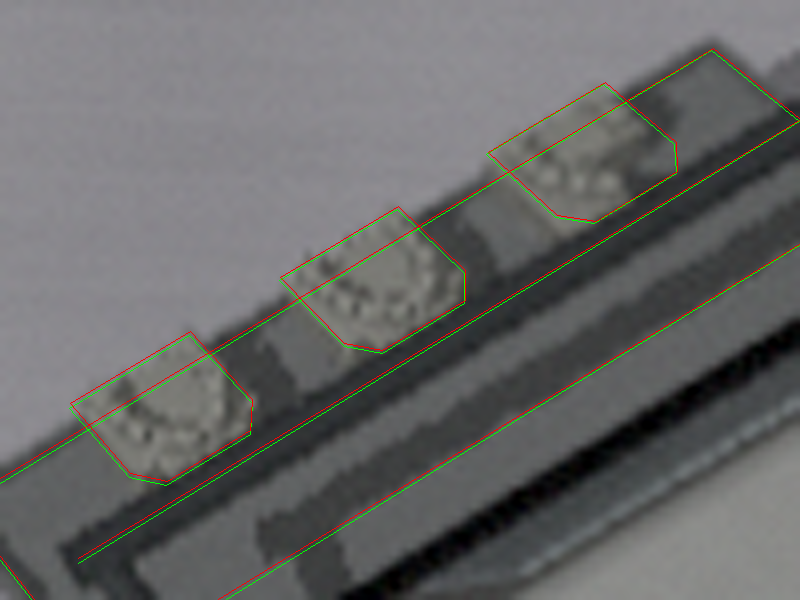

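View pics/ov_side.png

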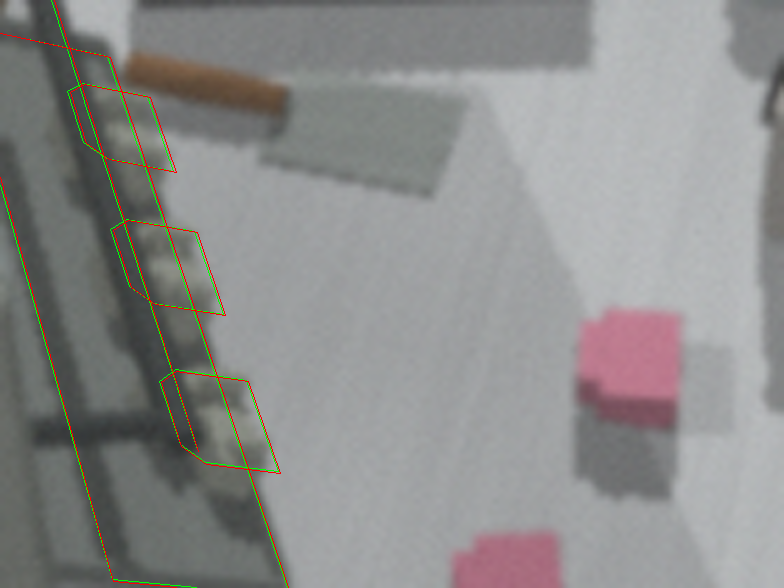

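The crops show three plaster models. The one at the +y end, around (590,160) in the top crop, lacks its front corner, so it is the broken one. The overlays of the fitted machine pose (0.531, -0.2975, -147.5°) match the tray, bar and models. Now the motion planner.

```bash
cat > plan.py <<'E'
import sys
from h import *
M=(.531,-.2975,np.radians(-147.5)); PAN=(.540,.040,.286); BOWL=(.4447,.337)
s32,c32=np.sin(np.radians(32)),np.cos(np.radians(32))
Rt=np.array([[c32,0,-s32],[0,1,0],[s32,0,c32]])
def tool(yv,zv): return np.c_[np.cross(yv,zv),yv,zv]
RG=Rz(M[2])@Rt@np.diag([-1.,1,-1])           # tool z into the tray, y along machine y
def grasp(y,x=-.004,h=.026): return Rz(M[2])@(Rt@np.array([x,y,h])*1+[0,0,.06])+[M[0],M[1],0]
def down(az): return tool(np.array([np.cos(az),np.sin(az),0]),np.array([0,0,-1.]))
AZP=PAN[2]-np.pi/2
def pan(x,y,z): return Rz(PAN[2])@[x,y,z]+[PAN[0],PAN[1],0]
def go(p,R,n=0,cur=None):
    st=read_state(); p0,R0=cur or (st["position"],Rn.from_rotvec(st["ee_rot"]).as_matrix())
    w=Rn.from_matrix(R0.T@R).as_rotvec(); d=np.asarray(p)-p0
    N=n or int(np.ceil(max(np.linalg.norm(d)/.048,np.linalg.norm(w)/.145,1)))
    print("at",np.round(p0,4),"to",np.round(p,4),"N",N,"turn/row",np.round(w/N,4),"t",round(st["time"],1),"F",np.round(st["ft_force"],1))
    Rk=R0
    for k in range(N):
        print(k+1,np.round(Rk.T@d/N,4).tolist()); Rk=Rk@Rn.from_rotvec(w/N).as_matrix()
    return np.asarray(p),R
E
python3 - <<'E'
from plan import *
print(RG, grasp(-.088),grasp(0),grasp(.088))
c=go([.42,.2,.40],down(np.radians(-30)))
go(grasp(-.088,h=.15),RG,cur=c)
E
```

```text
[[ 0.71523651  0.53729961 -0.44692937]
 [ 0.45565591 -0.84339145 -0.28472541]
 [-0.52991926  0.         -0.8480481 ]] [ 0.49819874 -0.21405607  0.07992957] [ 0.54548111 -0.28827452  0.07992957] [ 0.59276348 -0.36249296  0.07992957]
at [0.1571 0.527  0.2406] to [0.42 0.2  0.4 ] N 13 turn/row [-0.      0.      0.1388] t 1.4 F [-0.4 -0.6  0.7]
1 [-0.0266, -0.0183, -0.0123]
2 [-0.0288, -0.0145, -0.0123]
3 [-0.0306, -0.0103, -0.0123]
4 [-0.0317, -0.006, -0.0123]
5 [-0.0322, -0.0016, -0.0123]
6 [-0.0321, 0.0029, -0.0123]
7 [-0.0314, 0.0073, -0.0123]
8 [-0.0301, 0.0116, -0.0123]
9 [-0.0282, 0.0157, -0.0123]
10 [-0.0258, 0.0194, -0.0123]
11 [-0.0229, 0.0228, -0.0123]
12 [-0.0195, 0.0257, -0.0123]
13 [-0.0157, 0.0282, -0.0123]
at [0.42 0.2  0.4 ] to [ 0.5536 -0.1788  0.1851] N 10 turn/row [ 0.0134 -0.0548  0.0467] t 1.4 F [-0.4 -0.6  0.7]
1 [-0.0261, 0.0305, 0.0215]
2 [-0.0235, 0.032, 0.0224]
3 [-0.0207, 0.0333, 0.0232]
4 [-0.0178, 0.0345, 0.0238]
5 [-0.0149, 0.0356, 0.0242]
6 [-0.0118, 0.0366, 0.0245]
7 [-0.0088, 0.0374, 0.0245]
8 [-0.0057, 0.038, 0.0244]
9 [-0.0025, 0.0385, 0.0241]
10 [0.0006, 0.0389, 0.0237]
```

arm_command(motion=[{"angular":[0,0,0.139],"travel":[-0.027,-0.018,-0.012],"hand":0.072},{"angular":[0,0,0.139],"travel":[-0.029,-0.014,-0.012],"hand":0.072},{"angular":[0,0,0.139],"travel":[-0.031,-0.01,-0.012],"hand":0.072},{"angular":[0,0,0.139],"travel":[-0.032,-0.006,-0.012],"hand":0.072},{"angular":[0,0,0.139],"travel":[-0.032,-0.002,-0.012],"hand":0.072},{"angular":[0,0,0.139],"travel":[-0.032,0.003,-0.012],"hand":0.072},{"angular":[0,0,0.139],"travel":[-0.031,0.007,-0.012],"hand":0.072},{"angular":[0,0,0.139],"travel":[-0.03,0.012,-0.012],"hand":0.072}])

```text
time: 2.2
position: [0.3204, 0.3256, 0.3373]
ee_rot: [2.033, 2.395, 0.0]
ft_force: [-0.3, 0.8, 0.0]
gripper_width: 0.0721
finger_force: 0.0
```

arm_command(motion=[{"angular":[0,0,0.139],"travel":[-0.028,0.016,-0.012],"hand":0.072},{"angular":[0,0,0.139],"travel":[-0.026,0.019,-0.012],"hand":0.072},{"angular":[0,0,0.139],"travel":[-0.023,0.023,-0.012],"hand":0.072},{"angular":[0,0,0.139],"travel":[-0.02,0.026,-0.012],"hand":0.072},{"angular":[0,0,0.139],"travel":[-0.016,0.028,-0.012],"hand":0.072}])

```text
time: 2.7
position: [0.4212, 0.1986, 0.3973]
ee_rot: [2.727, 1.56, 0.001]
ft_force: [0.2, 0.7, 0.6]
gripper_width: 0.072
finger_force: 0.0
```

Run:
```python
from plan import *
print(read_state()["q"])
go(grasp(-.088,h=.15),RG)
```

```text
[3.40659393e-01 6.84629311e-02 1.62052634e+00 6.87749748e-06
 1.45226980e+00 8.72445744e-01]
at [0.4212 0.1986 0.3973] to [ 0.5536 -0.1788  0.1851] N 10 turn/row [ 0.0132 -0.0548  0.0459] t 2.7 F [0.2 0.7 0.6]
1 [-0.0258, 0.0305, 0.0212]
2 [-0.0232, 0.032, 0.0221]
3 [-0.0205, 0.0333, 0.0229]
4 [-0.0176, 0.0344, 0.0235]
5 [-0.0147, 0.0355, 0.0239]
6 [-0.0117, 0.0364, 0.0242]
7 [-0.0087, 0.0372, 0.0243]
8 [-0.0057, 0.0379, 0.0242]
9 [-0.0026, 0.0384, 0.0239]
10 [0.0005, 0.0387, 0.0234]
```

arm_command(motion=[{"angular":[0.013,-0.055,0.046],"travel":[-0.026,0.03,0.021],"hand":0.072},{"angular":[0.013,-0.055,0.046],"travel":[-0.023,0.032,0.022],"hand":0.072},{"angular":[0.013,-0.055,0.046],"travel":[-0.02,0.033,0.023],"hand":0.072},{"angular":[0.013,-0.055,0.046],"travel":[-0.018,0.034,0.024],"hand":0.072},{"angular":[0.013,-0.055,0.046],"travel":[-0.015,0.036,0.024],"hand":0.072},{"angular":[0.013,-0.055,0.046],"travel":[-0.012,0.036,0.024],"hand":0.072},{"angular":[0.013,-0.055,0.046],"travel":[-0.009,0.037,0.024],"hand":0.072},{"angular":[0.013,-0.055,0.046],"travel":[-0.006,0.038,0.024],"hand":0.072}])

```text
time: 3.5
position: [0.527, -0.1031, 0.2271]
ee_rot: [2.78, 0.965, -0.647]
ft_force: [0.0, -0.1, 1.3]
gripper_width: 0.0722
finger_force: 0.0
```

arm_command(motion=[{"angular":[0.013,-0.055,0.046],"travel":[-0.003,0.038,0.024],"hand":0.072},{"angular":[0.013,-0.055,0.046],"travel":[0.001,0.039,0.023],"hand":0.072},{"angular":[0,0,0],"travel":[0,0,0],"hand":0.072}])

```text
time: 3.8
position: [0.5532, -0.18, 0.1812]
ee_rot: [2.76, 0.807, -0.803]
ft_force: [0.3, 0.7, 0.1]
gripper_width: 0.0721
finger_force: 0.0
```

Run:
```python
from plan import *
print(read_state()["q"])
c=go(grasp(-.088,h=.05),RG)
go(grasp(-.088),RG,cur=c)
im=grab_frame("top")
cv2.imwrite("pics/pre1.png",cv2.resize(im[100:250,260:460,::-1],(800,600),interpolation=cv2.INTER_CUBIC))
```

```text
[-0.22648378  0.68219813  1.37332897 -0.39278317  1.51053577  0.884893  ]
at [ 0.5532 -0.18    0.1812] to [ 0.5089 -0.2072  0.1003] N 3 turn/row [-0.0002  0.0025  0.0006] t 3.8 F [0.3 0.7 0.1]
1 [-0.0001, -0.0002, 0.0321]
2 [-0.0002, -0.0002, 0.0321]
3 [-0.0003, -0.0003, 0.0321]
at [ 0.5089 -0.2072  0.1003] to [ 0.4982 -0.2141  0.0799] N 1 turn/row [0. 0. 0.] t 3.8 F [0.3 0.7 0.1]
1 [0.0, 0.0, 0.024]
```

View pics/pre1.png

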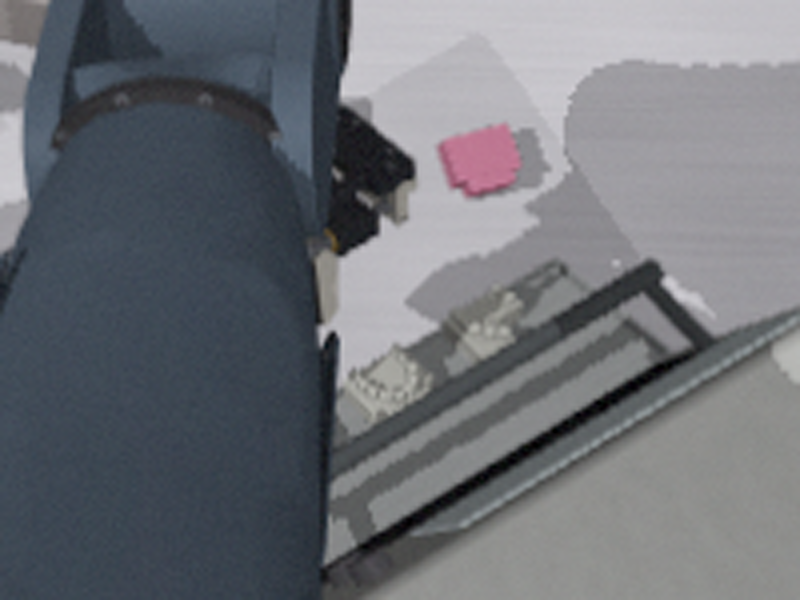

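The hand is square to the tray in front of the row, and the arm passes over the machine without touching it. The broken model at (490,325) clearly lacks its right front corner. Going down on the y = -88 model.

arm_command(motion=[{"angular":[0,0.002,0],"travel":[0,0,0.032],"hand":0.072},{"angular":[0,0.003,0],"travel":[0,0,0.032],"hand":0.072},{"angular":[0,0.002,0],"travel":[-0.001,-0.001,0.032],"hand":0.072},{"angular":[0,0,0],"travel":[0,0,0.012],"hand":0.072},{"angular":[0,0,0],"travel":[0,0,0.01],"hand":0.072},{"angular":[0,0,0],"travel":[0,0,0],"hand":0.072}])

```text
time: 4.45
position: [0.5004, -0.2102, 0.0865]
ee_rot: [2.763, 0.813, -0.782]
ft_force: [-0.1, 0.6, 0.7]
gripper_width: 0.0724
finger_force: 0.0
```

Run:
```python
from plan import *
go(grasp(-.088),RG)
```

```text
at [ 0.5004 -0.2102  0.0865] to [ 0.4982 -0.2141  0.0799] N 1 turn/row [ 0.0053 -0.0059  0.0038] t 4.5 F [-0.1  0.6  0.7]
1 [0.0001, 0.0021, 0.0077]
```

arm_command(motion=[{"angular":[0.005,-0.006,0.004],"travel":[0,0.002,0.007],"hand":0.072},{"angular":[0,0,0],"travel":[0,0,0],"hand":0.072}])

```text
time: 4.65
position: [0.4985, -0.2142, 0.0803]
ee_rot: [2.765, 0.805, -0.793]
ft_force: [-0.0, 0.2, 1.0]
gripper_width: 0.0719
finger_force: 0.0
```

arm_command(motion=[{"angular":[0,0,0],"travel":[0,0,0],"hand":0.04},{"angular":[0,0,0],"travel":[0,0,0],"hand":0.04},{"angular":[0,0,0],"travel":[0,0,0],"hand":0.04},{"angular":[0,0,0],"travel":[0,0,0],"hand":0.04},{"angular":[0,0,0],"travel":[0,0,0],"hand":0.04}])

```text
time: 5.15
position: [0.4984, -0.2141, 0.0804]
ee_rot: [2.765, 0.805, -0.793]
ft_force: [2.2, 0.3, 1.0]
gripper_width: 0.0499
finger_force: 30.0
```

Run:
```python
from plan import *
go(grasp(-.088),RG)
st=read_state(); R0=Rn.from_rotvec(st["ee_rot"]).as_matrix()
c=go(st["position"]-R0[:,2]*.13,R0)
c=go(pan(-.055,0,.15),down(AZP),cur=c)
```

```text
at [ 0.4984 -0.2141  0.0804] to [ 0.4982 -0.2141  0.0799] N 1 turn/row [ 0.0003  0.     -0.0005] t 5.2 F [2.2 0.3 1. ]
1 [0.0001, -0.0001, 0.0005]
at [ 0.4984 -0.2141  0.0804] to [ 0.5565 -0.177   0.1907] N 3 turn/row [0. 0. 0.] t 5.2 F [2.2 0.3 1. ]
1 [-0.0, -0.0, -0.0433]
2 [-0.0, -0.0, -0.0433]
3 [-0.0, -0.0, -0.0433]
at [ 0.5565 -0.177   0.1907] to [0.4872 0.0245 0.15  ] N 5 turn/row [0.0158 0.111  0.0547] t 5.2 F [2.2 0.3 1. ]
1 [0.0127, -0.0414, 0.0016]
2 [0.0102, -0.042, 0.0035]
3 [0.0074, -0.0424, 0.0052]
4 [0.0044, -0.0427, 0.0065]
5 [0.0013, -0.0427, 0.0075]
```

Gripped at 50 mm with 30 N. Lifting.

arm_command(motion=[{"angular":[0,0,0],"travel":[0,0,-0.02],"hand":0.04},{"angular":[0,0,0],"travel":[0,0,-0.03],"hand":0.04},{"angular":[0,0,0],"travel":[0,0,-0.04],"hand":0.04},{"angular":[0,0,0],"travel":[0,0,-0.04],"hand":0.04},{"angular":[0,0,0],"travel":[0,0,-0.01],"hand":0.04}])

```text
time: 5.65
position: [0.563, -0.1734, 0.2022]
ee_rot: [2.764, 0.805, -0.786]
ft_force: [-0.5, -0.2, -1.4]
gripper_width: 0.0499
finger_force: 30.0
```

Run:
```python
from plan import *
print(read_state()["gripper_width"])
go(pan(-.055,0,.14),down(AZP),8)
```

```text
0.049879914566145926
at [ 0.563  -0.1734  0.2022] to [0.4872 0.0245 0.14  ] N 8 turn/row [0.0103 0.0688 0.0342] t 5.7 F [-0.5 -0.2 -1.4]
1 [0.0086, -0.026, 0.0037]
2 [0.0074, -0.0262, 0.0045]
3 [0.0062, -0.0264, 0.0053]
4 [0.0049, -0.0265, 0.0059]
5 [0.0035, -0.0266, 0.0065]
6 [0.0022, -0.0266, 0.0069]
7 [0.0007, -0.0266, 0.0073]
8 [-0.0007, -0.0265, 0.0076]
```

arm_command(motion=[{"angular":[0.01,0.069,0.034],"travel":[0.009,-0.026,0.004],"hand":0.04},{"angular":[0.01,0.069,0.034],"travel":[0.007,-0.026,0.004],"hand":0.04},{"angular":[0.01,0.069,0.034],"travel":[0.006,-0.026,0.005],"hand":0.04},{"angular":[0.01,0.069,0.034],"travel":[0.005,-0.027,0.006],"hand":0.04},{"angular":[0.01,0.069,0.034],"travel":[0.004,-0.027,0.006],"hand":0.04},{"angular":[0.01,0.069,0.034],"travel":[0.002,-0.027,0.007],"hand":0.04},{"angular":[0.01,0.069,0.034],"travel":[0.001,-0.027,0.007],"hand":0.04},{"angular":[0.01,0.069,0.034],"travel":[-0.001,-0.027,0.008],"hand":0.04}])

```text
time: 6.45
position: [0.4835, 0.0261, 0.1369]
ee_rot: [-3.108, -0.445, 0.003]
ft_force: [0.3, -0.0, -1.0]
gripper_width: 0.0497
finger_force: 30.0
```

arm_command(motion=[{"angular":[0,0,0],"travel":[0,0,0],"hand":0.04}])

```text
time: 6.55
position: [0.4814, 0.0269, 0.1362]
ee_rot: [-3.107, -0.449, 0.01]
ft_force: [0.1, -0.4, -0.3]
gripper_width: 0.0497
finger_force: 30.0
```

Run:
```python
from plan import *
go(pan(-.055,0,.14),down(AZP),1)
```

```text
at [0.4814 0.0269 0.1362] to [0.4872 0.0245 0.14  ] N 1 turn/row [-0.0032  0.006   0.0009] t 6.5 F [ 0.1 -0.4 -0.3]
1 [0.0049, 0.004, -0.0039]
```

arm_command(motion=[{"angular":[-0.003,0.006,0],"travel":[0.005,0.004,0.02],"hand":0.04},{"angular":[0,0,0],"travel":[0,0,0.025],"hand":0.04},{"angular":[0,0,0],"travel":[0,0,0.025],"hand":0.04},{"angular":[0,0,0],"travel":[0,0,0.015],"hand":0.04},{"angular":[0,0,0],"travel":[0,0,0.006],"hand":0.04},{"angular":[0,0,0],"travel":[0,0,0],"hand":0.04}])

```text
time: 7.15
position: [0.4904, 0.0226, 0.0461]
ee_rot: [3.108, 0.449, 0.001]
ft_force: [0.9, -0.4, -0.3]
gripper_width: 0.0497
finger_force: 30.0
```

Run:
```python
from plan import *
go(pan(-.055,0,.0305),down(AZP),1)
```

```text
at [0.4904 0.0226 0.0461] to [0.4872 0.0245 0.0305] N 1 turn/row [ 0.0014 -0.0006  0.0008] t 7.2 F [ 0.9 -0.4 -0.3]
1 [-0.0025, -0.0027, 0.0156]
```

arm_command(motion=[{"angular":[0,0,0],"travel":[0,0,0.006],"hand":0.04},{"angular":[0,0,0],"travel":[0,0,0.004],"hand":0.04},{"angular":[0,0,0],"travel":[0,0,0.002],"hand":0.04},{"angular":[0,0,0],"travel":[0,0,0.001],"hand":0.04},{"angular":[0,0,0],"travel":[0,0,0],"hand":0.04}])

```text
time: 7.65
position: [0.4908, 0.023, 0.0338]
ee_rot: [3.108, 0.449, 0.004]
ft_force: [0.6, 0.4, -0.6]
gripper_width: 0.0501
finger_force: 30.0
```

arm_command(motion=[{"angular":[0,0,0],"travel":[0,0,0.001],"hand":0.04},{"angular":[0,0,0],"travel":[0,0,0],"hand":0.04}])

```text
time: 7.85
position: [0.4908, 0.023, 0.0328]
ee_rot: [3.108, 0.449, 0.004]
ft_force: [0.2, 0.3, -0.5]
gripper_width: 0.0498
finger_force: 30.0
```

arm_command(motion=[{"angular":[0,0,0],"travel":[0,0,0.001],"hand":0.04},{"angular":[0,0,0],"travel":[0,0,0],"hand":0.04}])

```text
time: 8.05
position: [0.4909, 0.023, 0.0319]
ee_rot: [3.108, 0.449, 0.005]
ft_force: [-1.1, 0.5, 0.1]
gripper_width: 0.05
finger_force: 30.0
```

arm_command(motion=[{"angular":[0,0,0],"travel":[0,0,0.001],"hand":0.04},{"angular":[0,0,0],"travel":[0,0,0],"hand":0.04}])

```text
time: 8.25
position: [0.491, 0.023, 0.0318]
ee_rot: [3.108, 0.449, 0.005]
ft_force: [-6.5, 0.4, 18.7]
gripper_width: 0.0496
finger_force: 30.0
```

Contact is felt at z = 0.0318. Releasing.

arm_command(motion=[{"angular":[0,0,0],"travel":[0,0,-0.001],"hand":0.065},{"angular":[0,0,0],"travel":[0,0,0],"hand":0.072},{"angular":[0,0,0],"travel":[0,0,0],"hand":0.072},{"angular":[0,0,0],"travel":[0,0,-0.02],"hand":0.072},{"angular":[0,0,0],"travel":[0,0,-0.04],"hand":0.072},{"angular":[0,0,0],"travel":[0,0,-0.045],"hand":0.072},{"angular":[0,0,0],"travel":[0,0,-0.04],"hand":0.072}])

```text
time: 8.95
position: [0.4902, 0.0231, 0.1786]
ee_rot: [3.108, 0.449, 0.004]
ft_force: [1.1, 0.2, 0.9]
gripper_width: 0.0719
finger_force: 0.0
```

Run:
```python
from plan import *
go(grasp(0,h=.15),RG,8)
```

```text
at [0.4902 0.0231 0.1786] to [ 0.6009 -0.253   0.1851] N 8 turn/row [-0.0095 -0.0696 -0.0342] t 8.9 F [1.1 0.2 0.9]
1 [0.0035, 0.037, -0.0007]
2 [0.0022, 0.0371, -0.0006]
3 [0.0009, 0.0372, -0.0003]
4 [-0.0004, 0.0372, -0.0]
5 [-0.0017, 0.0372, 0.0004]
6 [-0.0029, 0.0371, 0.0009]
7 [-0.0041, 0.0369, 0.0015]
8 [-0.0052, 0.0368, 0.0022]
```

arm_command(motion=[{"angular":[-0.009,-0.07,-0.034],"travel":[0.004,0.037,-0.001],"hand":0.072},{"angular":[-0.009,-0.07,-0.034],"travel":[0.002,0.037,-0.001],"hand":0.072},{"angular":[-0.009,-0.07,-0.034],"travel":[0.001,0.037,0],"hand":0.072},{"angular":[-0.009,-0.07,-0.034],"travel":[0,0.037,0],"hand":0.072},{"angular":[-0.009,-0.07,-0.034],"travel":[-0.002,0.037,0],"hand":0.072},{"angular":[-0.009,-0.07,-0.034],"travel":[-0.003,0.037,0.001],"hand":0.072},{"angular":[-0.009,-0.07,-0.034],"travel":[-0.004,0.037,0.001],"hand":0.072},{"angular":[-0.009,-0.07,-0.034],"travel":[-0.005,0.037,0.002],"hand":0.072}])

```text
time: 9.75
position: [0.6019, -0.2537, 0.1838]
ee_rot: [2.766, 0.806, -0.803]
ft_force: [0.6, -0.3, 0.1]
gripper_width: 0.072
finger_force: 0.0
```

arm_command(motion=[{"angular":[0,0,0],"travel":[0,0,0],"hand":0.072}])

```text
time: 9.85
position: [0.602, -0.2551, 0.1819]
ee_rot: [2.767, 0.803, -0.805]
ft_force: [-0.4, 0.2, -0.4]
gripper_width: 0.072
finger_force: 0.0
```

Run:
```python
from plan import *
go(grasp(0,h=.045),RG)
for n in P:
    im=grab_frame(n); cv2.imwrite(f"pics/{n}1.png",cv2.resize(im[:,:,::-1],(800,600)))
    print([(round(d["conf"],2),np.round(d["location"]),int(d["region"].sum())) for d in trace(n,"whole_a")])
    print(np.round(proj(n,pan(-.055,0,.02))))
```

```text
at [ 0.602  -0.2551  0.1819] to [ 0.554  -0.2829  0.096 ] N 3 turn/row [-0.0022  0.002  -0.0001] t 9.8 F [-0.4  0.2 -0.4]
1 [-0.0003, -0.0006, 0.0341]
2 [-0.0004, -0.0006, 0.0341]
3 [-0.0004, -0.0007, 0.0341]
[(0.74, array([330., 271.]), 355), (0.65, array([177., 185.]), 184), (0.58, array([202., 228.]), 215), (0.53, array([277., 208.]), 197)]
[[226. 202.]]
[(0.64, array([143., 383.]), 106), (0.62, array([260., 436.]), 22713)]
[[243. 213.]]
```

View pics/side1.png

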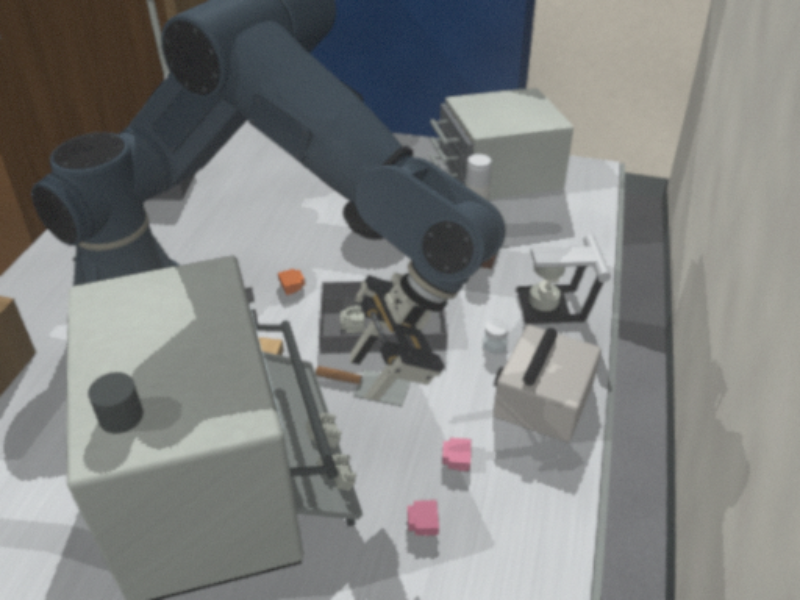

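The first model stands upright in the pan at (352,317), where I meant to put it. The other two are still on the tray at about (330,430) and (343,470). Going down on the middle one.

arm_command(motion=[{"angular":[-0.002,0.002,0],"travel":[0,-0.001,0.03],"hand":0.072},{"angular":[-0.002,0.002,0],"travel":[0,-0.001,0.034],"hand":0.072},{"angular":[-0.002,0.002,0],"travel":[-0.001,0,0.03],"hand":0.072},{"angular":[0,0,0],"travel":[0,0,0.012],"hand":0.072},{"angular":[0,0,0],"travel":[0,0,0.006],"hand":0.072},{"angular":[0,0,0],"travel":[0,0,0],"hand":0.072}])

```text
time: 10.65
position: [0.55, -0.2825, 0.0902]
ee_rot: [2.766, 0.806, -0.786]
ft_force: [0.3, 0.4, -0.8]
gripper_width: 0.0719
finger_force: 0.0
```

Run:
```python
from plan import *
go(grasp(0),RG)
```

```text
at [ 0.55   -0.2825  0.0902] to [ 0.5455 -0.2883  0.0799] N 1 turn/row [ 0.0018 -0.0041 -0.0003] t 10.7 F [ 0.3  0.4 -0.8]
1 [-0.0005, 0.0024, 0.0124]
```

arm_command(motion=[{"angular":[0.002,-0.004,0],"travel":[0,0.002,0.008],"hand":0.072},{"angular":[0,0,0],"travel":[0,0,0.004],"hand":0.072},{"angular":[0,0,0],"travel":[0,0,0],"hand":0.072}])

```text
time: 10.95
position: [0.5453, -0.2878, 0.0791]
ee_rot: [2.766, 0.806, -0.794]
ft_force: [0.1, -0.6, 0.4]
gripper_width: 0.0721
finger_force: 0.0
```

arm_command(motion=[{"angular":[0,0,0],"travel":[0,0,0],"hand":0.04},{"angular":[0,0,0],"travel":[0,0,0],"hand":0.04},{"angular":[0,0,0],"travel":[0,0,0],"hand":0.04},{"angular":[0,0,0],"travel":[0,0,0],"hand":0.04},{"angular":[0,0,0],"travel":[0,0,0],"hand":0.04}])

```text
time: 11.45
position: [0.5455, -0.2878, 0.0796]
ee_rot: [2.765, 0.806, -0.793]
ft_force: [1.6, -0.7, 1.6]
gripper_width: 0.0494
finger_force: 30.0
```

Gripped. Lifting.

arm_command(motion=[{"angular":[0,0,0],"travel":[0,0,-0.02],"hand":0.04},{"angular":[0,0,0],"travel":[0,0,-0.03],"hand":0.04},{"angular":[0,0,0],"travel":[0,0,-0.04],"hand":0.04},{"angular":[0,0,0],"travel":[0,0,-0.04],"hand":0.04},{"angular":[0,0,0],"travel":[0,0,-0.01],"hand":0.04}])

```text
time: 11.95
position: [0.6103, -0.2472, 0.2017]
ee_rot: [2.764, 0.805, -0.786]
ft_force: [0.6, 0.7, -0.6]
gripper_width: 0.0497
finger_force: 30.0
```

Run:
```python
from plan import *
go(pan(.055,0,.14),down(AZP),8)
```

```text
at [ 0.6103 -0.2472  0.2017] to [0.5928 0.0555 0.14  ] N 8 turn/row [0.0102 0.0688 0.0342] t 11.9 F [ 0.6  0.7 -0.6]
1 [0.0197, -0.0331, -0.0033]
2 [0.0188, -0.0338, -0.0016]
3 [0.0176, -0.0344, -0.0]
4 [0.0164, -0.035, 0.0015]
5 [0.015, -0.0355, 0.0029]
6 [0.0136, -0.036, 0.0043]
7 [0.012, -0.0364, 0.0055]
8 [0.0103, -0.0367, 0.0067]
```

arm_command(motion=[{"angular":[0.01,0.069,0.034],"travel":[0.02,-0.033,-0.003],"hand":0.04},{"angular":[0.01,0.069,0.034],"travel":[0.019,-0.034,-0.002],"hand":0.04},{"angular":[0.01,0.069,0.034],"travel":[0.018,-0.034,0],"hand":0.04},{"angular":[0.01,0.069,0.034],"travel":[0.016,-0.035,0.002],"hand":0.04},{"angular":[0.01,0.069,0.034],"travel":[0.015,-0.036,0.003],"hand":0.04},{"angular":[0.01,0.069,0.034],"travel":[0.014,-0.036,0.004],"hand":0.04},{"angular":[0.01,0.069,0.034],"travel":[0.012,-0.036,0.006],"hand":0.04},{"angular":[0.01,0.069,0.034],"travel":[0.01,-0.037,0.007],"hand":0.04}])

```text
time: 12.75
position: [0.5894, 0.056, 0.1344]
ee_rot: [-3.108, -0.445, 0.004]
ft_force: [1.0, -0.4, 0.2]
gripper_width: 0.0494
finger_force: 30.0
```

arm_command(motion=[{"angular":[0,0,0],"travel":[0,0,0],"hand":0.04},{"angular":[0,0,0],"travel":[0,0,0],"hand":0.04}])

```text
time: 12.95
position: [0.5896, 0.055, 0.1349]
ee_rot: [-3.108, -0.451, 0.009]
ft_force: [-0.3, 0.4, -0.8]
gripper_width: 0.0498
finger_force: 30.0
```

Run:
```python
from plan import *
go(pan(.055,0,.04),down(AZP),1)
```

```text
at [0.5896 0.055  0.1349] to [0.5928 0.0555 0.04  ] N 1 turn/row [-0.0018  0.0056  0.0019] t 12.9 F [-0.3  0.4 -0.8]
1 [0.0037, 0.0005, 0.0949]
```

arm_command(motion=[{"angular":[-0.002,0.006,0.002],"travel":[0.004,0,0.02],"hand":0.04},{"angular":[0,0,0],"travel":[0,0,0.025],"hand":0.04},{"angular":[0,0,0],"travel":[0,0,0.025],"hand":0.04},{"angular":[0,0,0],"travel":[0,0,0.015],"hand":0.04},{"angular":[0,0,0],"travel":[0,0,0.008],"hand":0.04},{"angular":[0,0,0],"travel":[0,0,0.002],"hand":0.04},{"angular":[0,0,0],"travel":[0,0,0],"hand":0.04}])

```text
time: 13.65
position: [0.5948, 0.0561, 0.0411]
ee_rot: [-3.11, -0.446, -0.005]
ft_force: [-0.3, -0.7, -1.3]
gripper_width: 0.0496
finger_force: 30.0
```

arm_command(motion=[{"angular":[0,-0.004,0],"travel":[0,0,0.004],"hand":0.04},{"angular":[0,0,0],"travel":[0,0,0.003],"hand":0.04},{"angular":[0,0,0],"travel":[0,0,0.001],"hand":0.04},{"angular":[0,0,0],"travel":[0,0,0],"hand":0.04}])

```text
time: 14.05
position: [0.5943, 0.0564, 0.0326]
ee_rot: [3.11, 0.446, -0.003]
ft_force: [0.4, -0.3, -1.1]
gripper_width: 0.0496
finger_force: 30.0
```

arm_command(motion=[{"angular":[0,0,0],"travel":[0,0,0.001],"hand":0.04},{"angular":[0,0,0],"travel":[0,0,0],"hand":0.04}])

```text
time: 14.25
position: [0.5943, 0.0564, 0.0316]
ee_rot: [3.11, 0.446, -0.002]
ft_force: [-0.1, -0.2, -1.0]
gripper_width: 0.0497
finger_force: 30.0
```

arm_command(motion=[{"angular":[0,0,0],"travel":[0,0,0.001],"hand":0.04},{"angular":[0,0,0],"travel":[0,0,0],"hand":0.04}])

```text
time: 14.45
position: [0.5944, 0.0563, 0.0314]
ee_rot: [3.109, 0.446, -0.002]
ft_force: [-3.6, -0.1, 8.4]
gripper_width: 0.0501
finger_force: 30.0
```

Contact. Releasing and rising.

arm_command(motion=[{"angular":[0,0,0],"travel":[0,0,0],"hand":0.065},{"angular":[0,0,0],"travel":[0,0,0],"hand":0.072},{"angular":[0,0,0],"travel":[0,0,0],"hand":0.072},{"angular":[0,0,0],"travel":[0,0,-0.02],"hand":0.072},{"angular":[0,0,0],"travel":[0,0,-0.04],"hand":0.072},{"angular":[0,0,0],"travel":[0,0,-0.045],"hand":0.072},{"angular":[0,0,0],"travel":[0,0,-0.04],"hand":0.072}])

```text
time: 15.15
position: [0.5946, 0.0564, 0.1775]
ee_rot: [3.109, 0.446, -0.002]
ft_force: [1.4, 0.2, 0.5]
gripper_width: 0.0721
finger_force: 0.0
```

Run:
```python
from plan import *
go(grasp(.088,x=-.010,h=.15),RG,11)
```

```text
at [0.5946 0.0564 0.1775] to [ 0.6525 -0.3245  0.1819] N 11 turn/row [-0.0072 -0.0503 -0.025 ] t 15.2 F [1.4 0.2 0.5]
1 [-0.0047, 0.0347, -0.0004]
2 [-0.0055, 0.0346, 0.0001]
3 [-0.0064, 0.0344, 0.0007]
4 [-0.0072, 0.0343, 0.0013]
5 [-0.008, 0.034, 0.0019]
6 [-0.0087, 0.0338, 0.0025]
7 [-0.0094, 0.0336, 0.0032]
8 [-0.0101, 0.0333, 0.004]
9 [-0.0107, 0.033, 0.0047]
10 [-0.0112, 0.0327, 0.0055]
11 [-0.0118, 0.0324, 0.0063]
```

arm_command(motion=[{"angular":[-0.007,-0.05,-0.025],"travel":[-0.005,0.035,0],"hand":0.072},{"angular":[-0.007,-0.05,-0.025],"travel":[-0.006,0.035,0],"hand":0.072},{"angular":[-0.007,-0.05,-0.025],"travel":[-0.006,0.034,0.001],"hand":0.072},{"angular":[-0.007,-0.05,-0.025],"travel":[-0.007,0.034,0.001],"hand":0.072},{"angular":[-0.007,-0.05,-0.025],"travel":[-0.008,0.034,0.002],"hand":0.072},{"angular":[-0.007,-0.05,-0.025],"travel":[-0.009,0.034,0.002],"hand":0.072},{"angular":[-0.007,-0.05,-0.025],"travel":[-0.009,0.034,0.003],"hand":0.072},{"angular":[-0.007,-0.05,-0.025],"travel":[-0.01,0.033,0.004],"hand":0.072}])

```text
time: 15.95
position: [0.637, -0.2222, 0.1787]
ee_rot: [2.884, 0.719, -0.589]
ft_force: [-0.3, -0.4, -0.1]
gripper_width: 0.072
finger_force: 0.0
```

arm_command(motion=[{"angular":[-0.007,-0.05,-0.025],"travel":[-0.011,0.033,0.004],"hand":0.072},{"angular":[-0.007,-0.05,-0.025],"travel":[-0.011,0.033,0.005],"hand":0.072},{"angular":[-0.007,-0.05,-0.025],"travel":[-0.012,0.032,0.006],"hand":0.072},{"angular":[0,0,0],"travel":[0,0,0],"hand":0.072},{"angular":[0,0,0],"travel":[0,0,0],"hand":0.072}])

```text
time: 16.45
position: [0.6527, -0.3243, 0.1803]
ee_rot: [2.77, 0.806, -0.79]
ft_force: [0.3, -0.1, -0.2]
gripper_width: 0.0716
finger_force: 0.0
```

Run:
```python
from plan import *
go(grasp(.088,x=-.010,h=.045),RG)
```

```text
at [ 0.6527 -0.3243  0.1803] to [ 0.6055 -0.3543  0.0929] N 3 turn/row [-0.0009 -0.0012  0.    ] t 16.4 F [ 0.3 -0.1 -0.2]
1 [-0.0005, 0.0001, 0.0346]
2 [-0.0004, 0.0001, 0.0346]
3 [-0.0004, 0.0, 0.0346]
```

arm_command(motion=[{"angular":[-0.001,-0.001,0],"travel":[0,0,0.03],"hand":0.072},{"angular":[-0.001,-0.001,0],"travel":[-0.001,0,0.034],"hand":0.072},{"angular":[-0.001,-0.001,0],"travel":[0,0,0.034],"hand":0.072},{"angular":[0,0,0],"travel":[0,0,0.012],"hand":0.072},{"angular":[0,0,0],"travel":[0,0,0.006],"hand":0.072},{"angular":[0,0,0],"travel":[0,0,0],"hand":0.072}])

```text
time: 17.05
position: [0.6011, -0.3573, 0.0841]
ee_rot: [2.764, 0.807, -0.79]
ft_force: [-0.4, -0.1, 0.8]
gripper_width: 0.0721
finger_force: 0.0
```

Run:
```python
from plan import *
go(grasp(.088,x=-.010),RG)
```

```text
at [ 0.6011 -0.3573  0.0841] to [ 0.5971 -0.3598  0.0768] N 1 turn/row [ 0.0024 -0.0012  0.0003] t 17.1 F [-0.4 -0.1  0.8]
1 [-0.0002, -0.0001, 0.0087]
```

arm_command(motion=[{"angular":[0.002,-0.001,0],"travel":[0,0,0.006],"hand":0.072},{"angular":[0,0,0],"travel":[0,0,0.002],"hand":0.072},{"angular":[0,0,0],"travel":[0,0,0],"hand":0.04},{"angular":[0,0,0],"travel":[0,0,0],"hand":0.04},{"angular":[0,0,0],"travel":[0,0,0],"hand":0.04},{"angular":[0,0,0],"travel":[0,0,0],"hand":0.04},{"angular":[0,0,0],"travel":[0,0,0],"hand":0.04}])

```text
time: 17.75
position: [0.5971, -0.3599, 0.0767]
ee_rot: [2.765, 0.806, -0.793]
ft_force: [0.7, 0.7, 1.1]
gripper_width: 0.0495
finger_force: 30.0
```

arm_command(motion=[{"angular":[0,0,0],"travel":[0,0,-0.02],"hand":0.04},{"angular":[0,0,0],"travel":[0,0,-0.03],"hand":0.04},{"angular":[0,0,0],"travel":[0,0,-0.04],"hand":0.04},{"angular":[0,0,0],"travel":[0,0,-0.04],"hand":0.04},{"angular":[0,0,0],"travel":[0,0,-0.02],"hand":0.04}])

```text
time: 18.25
position: [0.6658, -0.3164, 0.2071]
ee_rot: [2.764, 0.806, -0.788]
ft_force: [-0.3, 0.7, -0.5]
gripper_width: 0.0495
finger_force: 30.0
```

Run:
```python
from plan import *
az=np.radians(-57.5)
c=go([BOWL[0]+.06,BOWL[1]-.25,.22],down(az),12)
xt=down(az)[:,0]
print(xt)
go([*BOWL,.16],down(az),7,cur=c)
```

```text
at [ 0.6658 -0.3164  0.2071] to [0.5047 0.087  0.22  ] N 12 turn/row [0.0002 0.0464 0.    ] t 18.2 F [-0.3  0.7 -0.5]
1 [0.0051, -0.0356, -0.0046]
2 [0.0053, -0.0356, -0.0043]
3 [0.0055, -0.0356, -0.0041]
4 [0.0057, -0.0356, -0.0038]
5 [0.0059, -0.0356, -0.0035]
6 [0.006, -0.0356, -0.0032]
7 [0.0062, -0.0356, -0.0029]
8 [0.0063, -0.0356, -0.0026]
9 [0.0064, -0.0356, -0.0023]
10 [0.0065, -0.0356, -0.002]
11 [0.0066, -0.0356, -0.0017]
12 [0.0067, -0.0356, -0.0014]
[0.84339145 0.53729961 0.        ]
at [0.5047 0.087  0.22  ] to [0.4447 0.337  0.16  ] N 7 turn/row [0. 0. 0.] t 18.2 F [-0.3  0.7 -0.5]
1 [0.012, -0.0347, 0.0086]
2 [0.012, -0.0347, 0.0086]
3 [0.012, -0.0347, 0.0086]
4 [0.012, -0.0347, 0.0086]
5 [0.012, -0.0347, 0.0086]
6 [0.012, -0.0347, 0.0086]
7 [0.012, -0.0347, 0.0086]
```

arm_command(motion=[{"angular":[0,0.046,0],"travel":[0.005,-0.036,-0.005],"hand":0.04},{"angular":[0,0.046,0],"travel":[0.005,-0.036,-0.004],"hand":0.04},{"angular":[0,0.046,0],"travel":[0.006,-0.036,-0.004],"hand":0.04},{"angular":[0,0.046,0],"travel":[0.006,-0.036,-0.004],"hand":0.04},{"angular":[0,0.046,0],"travel":[0.006,-0.036,-0.004],"hand":0.04},{"angular":[0,0.046,0],"travel":[0.006,-0.036,-0.003],"hand":0.04},{"angular":[0,0.046,0],"travel":[0.006,-0.036,-0.003],"hand":0.04},{"angular":[0,0.046,0],"travel":[0.006,-0.036,-0.003],"hand":0.04}])

```text
time: 19.05
position: [0.5543, -0.0439, 0.2138]
ee_rot: [2.954, 0.861, -0.28]
ft_force: [0.5, 0.1, -0.4]
gripper_width: 0.0499
finger_force: 30.0
```

arm_command(motion=[{"angular":[0,0.047,0],"travel":[0.006,-0.036,-0.002],"hand":0.04},{"angular":[0,0.047,0],"travel":[0.006,-0.036,-0.002],"hand":0.04},{"angular":[0,0.047,0],"travel":[0.007,-0.036,-0.002],"hand":0.04},{"angular":[0,0.047,0],"travel":[0.007,-0.036,-0.001],"hand":0.04},{"angular":[0,0,0],"travel":[0,0,0],"hand":0.04}])

```text
time: 19.55
position: [0.4984, 0.0931, 0.218]
ee_rot: [-3.014, -0.883, 0.003]
ft_force: [-0.3, 0.1, 0.2]
gripper_width: 0.0498
finger_force: 30.0
```

Run:
```python
from plan import *
print(read_state()["q"])
go([*BOWL,.16],down(np.radians(-57.5)),8)
```

```text
[9.26646595e-02 3.00328437e-01 1.78422654e+00 3.77019327e-04
 1.05904666e+00 1.09333414e+00]
at [0.4984 0.0931 0.218 ] to [0.4447 0.337  0.16  ] N 8 turn/row [-0.0002  0.0002  0.0003] t 19.6 F [-0.3  0.1  0.2]
1 [0.0108, -0.0293, 0.0073]
2 [0.0108, -0.0293, 0.0073]
3 [0.0108, -0.0293, 0.0073]
4 [0.0108, -0.0293, 0.0073]
5 [0.0108, -0.0293, 0.0073]
6 [0.0107, -0.0293, 0.0073]
7 [0.0107, -0.0293, 0.0073]
8 [0.0107, -0.0293, 0.0073]
```

arm_command(motion=[{"angular":[0,0,0],"travel":[0.011,-0.029,0.007],"hand":0.04},{"angular":[0,0,0],"travel":[0.011,-0.029,0.007],"hand":0.04},{"angular":[0,0,0],"travel":[0.011,-0.029,0.007],"hand":0.04},{"angular":[0,0,0],"travel":[0.011,-0.029,0.007],"hand":0.04},{"angular":[0,0,0],"travel":[0.011,-0.029,0.007],"hand":0.04},{"angular":[0,0,0],"travel":[0.011,-0.03,0.008],"hand":0.04},{"angular":[0,0,0],"travel":[0.01,-0.03,0.008],"hand":0.04},{"angular":[0,0,0],"travel":[0.01,-0.03,0.008],"hand":0.04}])

```text
time: 20.35
position: [0.4464, 0.3358, 0.1582]
ee_rot: [3.015, 0.879, -0.005]
ft_force: [1.4, 0.2, -0.7]
gripper_width: 0.0499
finger_force: 30.0
```

arm_command(motion=[{"angular":[0,0,0],"travel":[0,0,0],"hand":0.04},{"angular":[0,0,0],"travel":[0,0,0],"hand":0.04}])

```text
time: 20.55
position: [0.4464, 0.3348, 0.1582]
ee_rot: [3.015, 0.881, -0.006]
ft_force: [0.3, -0.7, -0.4]
gripper_width: 0.0499
finger_force: 30.0
```

Run:
```python
from plan import *
go([*BOWL,.055],down(np.radians(-57.5)),1)
im=grab_frame("side");cv2.imwrite("pics/bowl.png",cv2.resize(im[60:240,150:390,::-1],(800,600),interpolation=cv2.INTER_CUBIC))
```

```text
at [0.4464 0.3348 0.1582] to [0.4447 0.337  0.055 ] N 1 turn/row [-0.0001  0.0039  0.0011] t 20.6 F [ 0.3 -0.7 -0.4]
1 [0.0001, -0.0028, 0.1033]
```

View pics/bowl.png

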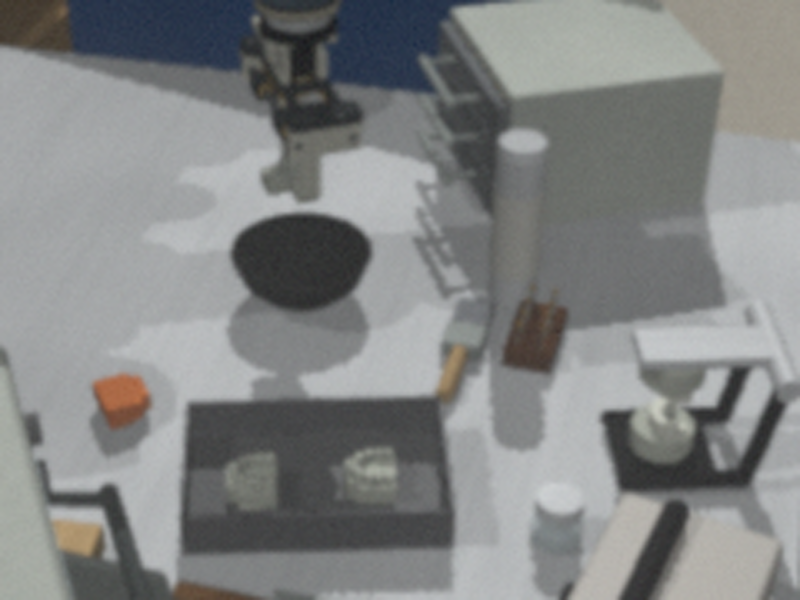

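Both whole models stand upright in the pan, at (250,480) and (372,473). The broken one is held over the bowl at (300,250). Lowering it in.

arm_command(motion=[{"angular":[0,0.004,0],"travel":[0,-0.003,0.025],"hand":0.04},{"angular":[0,0,0],"travel":[0,0,0.03],"hand":0.04},{"angular":[0,0,0],"travel":[0,0,0.025],"hand":0.04},{"angular":[0,0,0],"travel":[0,0,0.015],"hand":0.04},{"angular":[0,0,0],"travel":[0,0,0.008],"hand":0.04},{"angular":[0,0,0],"travel":[0,0,0.003],"hand":0.04},{"angular":[0,0,0],"travel":[0,0,0],"hand":0.04}])

```text
time: 21.3
position: [0.4451, 0.3375, 0.053]
ee_rot: [-3.015, -0.878, -0.002]
ft_force: [-0.2, -0.1, -0.1]
gripper_width: 0.0497
finger_force: 30.0
```

arm_command(motion=[{"angular":[0,0,0],"travel":[0,0,0.003],"hand":0.04},{"angular":[0,0,0],"travel":[0,0,0.003],"hand":0.04},{"angular":[0,0,0],"travel":[0,0,0],"hand":0.04}])

```text
time: 21.6
position: [0.4446, 0.3375, 0.0465]
ee_rot: [-3.015, -0.879, -0.001]
ft_force: [-0.0, 0.5, -0.8]
gripper_width: 0.0498
finger_force: 30.0
```

arm_command(motion=[{"angular":[0,0,0],"travel":[0,0,0],"hand":0.058},{"angular":[0,0,0],"travel":[0,0,0],"hand":0.06},{"angular":[0,0,0],"travel":[0,0,0],"hand":0.06},{"angular":[0,0,0],"travel":[0,0,-0.02],"hand":0.06},{"angular":[0,0,0],"travel":[0,0,-0.04],"hand":0.06},{"angular":[0,0,0],"travel":[0,0,-0.045],"hand":0.06},{"angular":[0,0,0],"travel":[0,0,-0.045],"hand":0.06},{"angular":[0,0,0],"travel":[0,0,-0.03],"hand":0.06}])

```text
time: 22.4
position: [0.445, 0.3377, 0.2299]
ee_rot: [-3.014, -0.879, -0.006]
ft_force: [1.1, -0.5, -0.2]
gripper_width: 0.0599
finger_force: 0.0
```

arm_command(motion=[{"angular":[0,0,0],"travel":[-0.04,0,-0.01],"hand":0.06},{"angular":[0,0,0],"travel":[-0.04,0,-0.01],"hand":0.06},{"angular":[0,0,0],"travel":[-0.04,0,-0.01],"hand":0.06},{"angular":[0,0,0],"travel":[-0.04,0,-0.01],"hand":0.06},{"angular":[0,0,0],"travel":[0,0,0],"hand":0.06},{"angular":[0,0,0],"travel":[0,0,0],"hand":0.06}])

```text
time: 23.0
position: [0.3097, 0.2514, 0.267]
ee_rot: [-3.015, -0.879, -0.004]
ft_force: [-0.6, -0.9, -0.3]
gripper_width: 0.0601
finger_force: 0.0
```

Run:
```python
from plan import *
A=[grab_frame("top")[110:290,60:300,::-1],grab_frame("side")[90:270,160:400,::-1]]
cv2.imwrite("pics/end.png",cv2.resize(np.hstack(A),(800,300),interpolation=cv2.INTER_CUBIC))
for n in P:
    for t in("broken","whole_a"):
        for d in trace(n,t):
            for z in (.02,): 
                b=backp(n,d["location"],z); print(n,t,round(d["conf"],2),np.round(d["location"]),np.round(b,3),"bowl d",round(np.hypot(*(b[:2]-BOWL)),3),"in pan",np.round(Rz(-PAN[2])@(b-[PAN[0],PAN[1],0]),3))
```

```text
side whole_a 0.78 [293. 292.] [ 0.745 -0.261  0.02 ] bowl d 0.669 in pan [ 0.112 -0.346  0.02 ]
side whole_a 0.75 [208. 260.] [0.592 0.025 0.02 ] bowl d 0.345 in pan [ 0.046 -0.029  0.02 ]
side whole_a 0.69 [331. 272.] [ 0.721 -0.383  0.02 ] bowl d 0.772 in pan [ 0.055 -0.457  0.02 ]
side whole_a 0.6 [205. 229.] [0.497 0.017 0.02 ] bowl d 0.324 in pan [-0.048 -0.01   0.02 ]
side whole_a 0.6 [179. 184.] [0.323 0.099 0.02 ] bowl d 0.267 in pan [-0.191  0.118  0.02 ]
top broken 0.49 [223. 127.] [0.45  0.357 0.02 ] bowl d 0.021 in pan [0.003 0.33  0.02 ]
top whole_a 0.79 [266. 213.] [0.335 0.105 0.02 ] bowl d 0.257 in pan [-0.179  0.12   0.02 ]
top whole_a 0.77 [132. 336.] [ 0.742 -0.252  0.02 ] bowl d 0.66 in pan [ 0.112 -0.337  0.02 ]
top whole_a 0.63 [216. 241.] [0.478 0.029 0.02 ] bowl d 0.31 in pan [-0.063  0.007  0.02 ]
top whole_a 0.54 [177. 232.] [0.594 0.06  0.02 ] bowl d 0.315 in pan [0.058 0.004 0.02 ]
top whole_a 0.51 [136. 378.] [ 0.732 -0.377  0.02 ] bowl d 0.769 in pan [ 0.067 -0.454  0.02 ]
```

View pics/end.png

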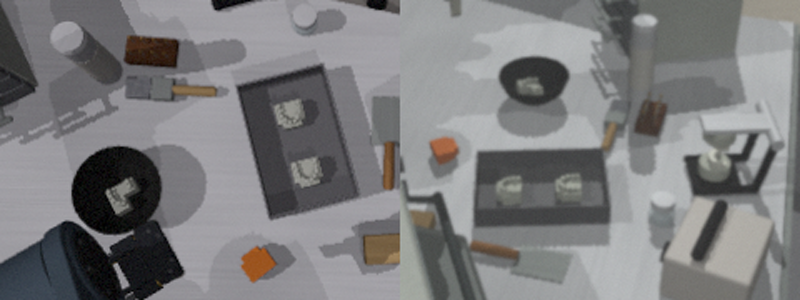

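The broken model lies in the bowl at (123,195) in the left half. Both whole models stand flat in the pan at (290,113) and (306,172), and the bystanders are where they were. Handing in.

```bash
python3 -c "
from plant import *
print(hand_in())"
```

```text
the job is handed in; nothing more can be done
None
```

I handed the job in at about 23 s: both whole models stand flat, teeth up, in the grey pan and the broken one is in the black bowl. The last pictures show the bystanders in view where they were; `hand_in()` gave no verdict.

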